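Kit the bracket and rock the locating block out of the weld fixture

ROBOT

A 7-joint arm with a two-finger parallel gripper is mounted at the origin on the work surface. World frame = base frame: x ahead of the robot, y to its left, z up, the work surface at z = 0. Lengths are in m, angles in rad, forces in N, time in s.
With the tool pointing down it reaches from about 0.4 to 0.875 m from the base axis. Payload 19.3 kg.
Tool frame: the origin (TCP) lies at the very end of the fingers, on their centre line; the grasp point (between the pads) lies 19 mm behind it; z points along the fingers, y is the line along which they close (so a half turn about z gives the same grasp; the last joint's range is limited). The gripper opens to 85 mm and grips with 20 to 120 N. Pads are 22 mm wide; open, the fingers measure 114 mm over their backs; the gripper's body (76 mm by 85 mm) begins 54 mm behind the grasp point. The pads swing forward as they close: fully open they stand 13 mm farther back than shut.
Start: joints at [1.24, 0.521, -0.036, 1.599, 0.021, 1.021, -0.113], TCP at [0.161, -0.604, 0.231] pointing down, gripper open.
Joint ranges: [-2.91, 2.91], [-0.3, 2.13], [-1.5, 1.42], [0.17, 2.43], [-1.26, 4.41], [0.16, 1.93], [-2.52, 2.52]. Speed limits (rad/s): [1.89, 1.89, 2.39, 2.39, 3.01, 3.01, 3.01].

INTERFACE

Orientations are given as [roll, pitch, yaw] about the fixed x, y, z axes, in that order (R = Rz(yaw) Ry(pitch) Rx(roll)).
In Python, from workcell import bot gives the robot as it stands.
- The arm moves only by the shell command python3 -m crank 'ROWS' [FORCE]. ROWS is a JSON object of lists of equal length, an entry for each row: "travel": the shift along the world's x, y, z in cm, a list of three; "turn": the turn, a rotation vector about the world's x, y, z in degrees, a list of three; "gripper": the closure, from 0 (fully open) to 1 (shut). A call has exactly 5 rows; each row is the pose to reach, as a shift and turn from the pose commanded when the call began; what a row does not reach only later rows make up. A row lasts 1/10 s, in which the tool goes at most 50 mm and 8.59 degrees, less where a joint would pass 70% of its speed; a pose out of reach is approached as far as the arm can. A call with a gripper value outside its range is refused whole. The fingers move at their own pace and stop on an object; FORCE is the grip in N (left out, the last holds). Time passes only in rows, so rows that repeat a pose let the fingers close, or fill a call up. It gives the time, the measured TCP pose, the force, the opening and the grip force at its end, in the units of the state.
- bot.observe(): the state, without advancing time (a new reading comes with each control period).
- bot.grab_frame(name): name is "side" or "top" or "wrist"; returns a dict with "pixels" (384x512x3 uint8, red, green, blue), "fx", "fy", "cx", "cy" (pixels), "extrinsics" (4x4, takes a point from world to camera coordinates). Camera axes: x right, y down, z forward; pixel columns grow to the right and rows downward; lengths in m; the calibration is good to about 2 mm. A picture is of the moment at which its call begins. There is no depth.
- bot.job_done(): hands the job in; it is judged then, once.
The state is a dict: "clock": time; "qpos": joint angles; "qd": joint speeds; "joint_efforts": joint torques, N m; "position": TCP position; "tool_rot": TCP orientation; "force": force on the tool from outside, world axes, zero at the start; "moment": the same for the moment, N m; "grip_width": finger opening in m; "finger_force": force on a finger pad.
Only numpy, scipy, OpenCV 4.12 (cv2) and the standard library are available. Lean on these libraries where they do the work, as an engineer would, in place of code of your own. Each camera call takes 0.05 s, during which the arm holds its last target. There are 200 camera calls.

TASK

Strip down the weld fixture: first lay the loose steel bracket flat in the empty middle compartment of the plywood tray and let go of it. Then grip the upright locating block that is jammed in the fixture, rock it side to side towards its two keepers until both have been pushed back and it comes free, without touching the fixture or its keepers with the gripper and without wrenching the block out. Finish while holding the block still and upright, straight above its pocket, with its foot about 20 mm clear above the keepers; leave everything else where it is.

Things in the scene. Friction and masses are not known exactly. Their poses are not given: they have to be found in the camera images.
- bracket: Loose flat steel bracket, plate 120 (x) x 36 (y) x 6 mm with a square 20 x 20 mm boss standing on its middle up to 36 mm above its underside; sides of the boss parallel to x and y. About 0.25 kg. Origin: centre of the underside; z up. Lies flat on the table at the start, between tray and fixture.
- tray: Fixed plywood tray, 142 (x) x 164 (y) x 20 mm high, walls and floor 5 mm, open on top, split by two walls along x into three equal compartments side by side in y, each 132 x 48 mm inside. The outer two hold a brush and a bar; the middle one is empty. Origin: centre of the underside. Stands to the robot's left or right, turned.
- slot (a point): Centre of the inner floor of the empty middle compartment; its x runs along the compartment's length, z up.
- fixture: Fixed weld fixture: dark plate 100 (x) x 170 (y) x 12 mm with two green pedestals at +y and -y, each with a steel keeper (23.5 mm wide, 36.5 to 48 mm above the table) that slides along y and ends at the block's stem. Bolt heads on the keepers reach 53 mm; all else is lower than 48 mm. Origin: centre of the underside. Stands on the side away from the tray, turned.
- pocket (a point): Centre of the pocket floor, on the fixture plate's top 12 mm above the table, axes as the fixture's. The block's foot (14 mm in y) stands in a shallow rim 6 mm high, 16 mm apart in y and 27 mm in x.
- block: Steel locating block, 96 mm tall, upright in the pocket, axes along the fixture's. 24 mm thick in x; in y: foot 14 mm wide up to 8 mm, shoulders 33 mm from 8 to 20 mm, stem 26 mm above. The keepers reach about 3 mm over each shoulder, 4.5 mm above it: pulled straight up it jams. About 0.42 kg. Grip the stem's x faces about 80 mm above the underside. Origin: centre of the underside.
- keeper_a (a joint): How far the +y keeper is pushed back (to +y), m: 0 to 0.0012 at the start, 0.006 at its stop. Leaning the block about its foot to the fixture's +y pushes it; it needs about 12 N, has no spring and stays where pushed. A lean of 8 to 9 degrees (12 mm sideways at 80 mm height) pushes it 4 to 5 mm. The block passes when both keepers are above about 0.0035.
- keeper_b (a joint): The same for the -y keeper, pushed back to -y of the fixture.
- brush: Small wire brush 118 x 18 x 12 mm lying in the tray's +y compartment; stays there.
- flat_bar: Flat aluminium bar 115 x 30 x 6 mm lying in the tray's -y compartment; stays there.
- magnet: Red triangular welding magnet, about 80 mm, 16 mm high, lying beyond the bracket; stays there.
- collar: Steel shaft collar, 40 mm across, 18 mm high, lying between the robot and the bracket; stays there.
- spray: Spray can, 64 mm across, 190 mm tall, upright at the far left of the work; stays there.
- nut_cup: Empty steel cup, 76 mm across, 60 mm tall, at the far right of the work; stays there.
There are look-alikes about, which are no part of the job. Leave any blue look-alike of the block alone.

How it is judged:
By the outcome, as a careful person would: the job done as asked, in the order asked, and still so for the second after the job is handed in, while the arm keeps its last pose, push and grip.
It also fails if it takes over 48 s, if anything falls off the work surface, if the arm or the gripper's body presses on something with over 40 N, if the wrist force passes 120 N, or if a joint passes its speed limit or range.

## Working session

There is one attempt and no reset: what is moved stays moved. The work goes in short steps, Python scripts to look and compute and a shell command to move; the robot and the scene stay as the last step left them, time stands still between calls to the robot, and variables do not carry over. Pictures are saved under pics/ and viewed, at most 10 in all, crops included, and the job is handed in when it is done.

```bash
ls; mkdir -p pics
python3 - <<'E'
from workcell import bot
import cv2,numpy as np,json
for n in("top","side"):
    f=bot.grab_frame(n); cv2.imwrite(f"pics/{n}0.png",f["pixels"][:,:,::-1])
    print(n,f["fx"],f["fy"],f["cx"],f["cy"]);print(np.round(f["extrinsics"],4).tolist())
s=bot.observe();print(s["clock"],s["position"],s["tool_rot"],s["grip_width"])
E
```

```text
pics
top 431.3359408275796 431.3359408275796 255.25510455950632 194.674517757379
[[0.0075, -1.0, 0.0015, -0.0062], [-0.9934, -0.0076, -0.1145, 0.594], [0.1145, -0.0007, -0.9934, 1.2257], [0.0, 0.0, 0.0, 1.0]]
side 404.31590640655116 404.31590640655116 255.3255856863099 192.15394608310123
[[-0.9274, -0.3734, -0.0214, 0.5416], [-0.1674, 0.4657, -0.869, 0.1415], [0.3345, -0.8023, -0.4944, 1.1075], [0.0, 0.0, 0.0, 1.0]]
0.1 [ 0.16103203 -0.60358113  0.23079114] [-3.14057973e+00  6.22395545e-05  2.60759241e-01] 0.08516306678151549
```

View pics/top0.png

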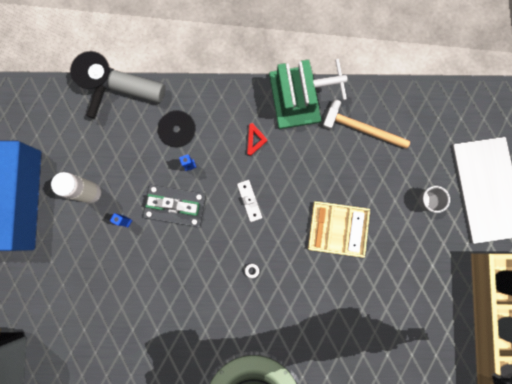

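View pics/side0.png

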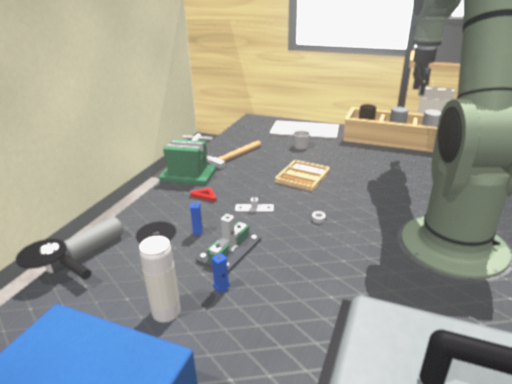

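Top view: tray at (340,229), bracket with boss at (250,200), and fixture at (173,205) with a grey block. Block candidates are the grey one in the fixture (168,203) and blue look-alikes at (187,161) and (120,220). Bracket candidates are (250,200) and the flat bar in the tray at (357,232). I choose the grey block and the bracket at (250,200), and will check both in a crop.

```bash
cat > h.py <<'E'
import numpy as np,cv2
from workcell import bot
def cam(f):
    K=np.array([[f["fx"],0,f["cx"]],[0,f["fy"],f["cy"]],[0,0,1]]);return K,np.array(f["extrinsics"])
def back(f,uv,z):
    K,E=cam(f);R,t=E[:3,:3],E[:3,3];c=-R.T@t
    uv=np.atleast_2d(np.asarray(uv,float));d=(np.linalg.inv(K)@np.c_[uv,np.ones(len(uv))].T).T@R
    return (c+d*((z-c[2])/d[:,2])[:,None])[:,:2]
def proj(f,P):
    K,E=cam(f);p=(np.atleast_2d(P)@E[:3,:3].T+E[:3,3])@K.T;return p[:,:2]/p[:,2:]
E
python3 - <<'E'
import cv2,numpy as np
im=cv2.imread("pics/top0.png")
a=cv2.resize(im[175:235,138:271],None,fx=6,fy=6,interpolation=cv2.INTER_CUBIC)[:,:798]
b=cv2.resize(im[198:262,304:376],None,fx=3.5,fy=3.5,interpolation=cv2.INTER_CUBIC)
o=np.zeros((600,798,3),np.uint8);o[:360]=a;o[370:370+b.shape[0],:b.shape[1]]=b
cv2.imwrite("pics/crop.png",o)
E
```

```text
(no output)
```

View pics/crop.png

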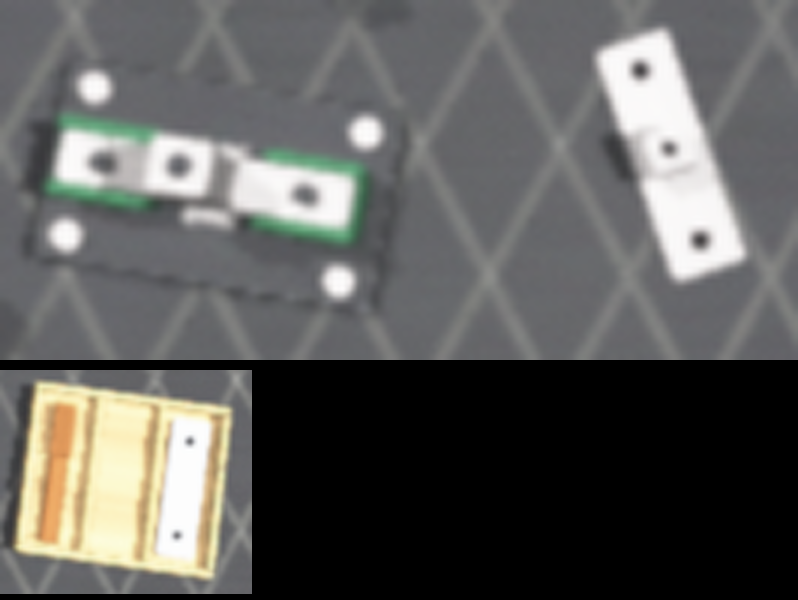

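The crop confirms a grey block at crop (179,165) between two keepers, a bracket with boss at (668,148), and an empty middle compartment at (118,478). Next I compute poses.

```bash
cat > m1.py <<'E'
from h import *
from scipy.optimize import least_squares
f=bot.grab_frame("top")
def px(p,o,s): return (np.array(p,float)+.5)/s-.5+np.array(o)
def fit(uv,z,model):
    w=back(f,uv,z)
    r=least_squares(lambda q:((np.array(model)@np.array([[np.cos(q[2]),np.sin(q[2])],[-np.sin(q[2]),np.cos(q[2])]])+q[:2])-w).ravel(),[*w.mean(0),0])
    return r.x[:2].round(4),np.degrees(r.x[2]).round(2),(r.fun*1000).round(1)
o=(138,175)
# image TL = +x,+y ; TR=+x,-y ; BR=-x,-y; BL=-x,+y
rect=lambda a,b:[[a/2,b/2],[a/2,-b/2],[-a/2,-b/2],[-a/2,b/2]]
print("plate",fit(px([(62,62),(410,105),(378,310),(28,258)],o,6),.012,rect(.1,.17)))
w=back(f,px([(94,88),(366,132),(338,282),(66,235)],o,6),.014);print("bolts",w.mean(0),np.degrees(np.arctan2(*(w[0]-w[1])[::-1]))-90)
print("bracket",fit(px([(596,52),(668,28),(747,257),(678,283)],o,6),.006,rect(.12,.036)))
print("boss",back(f,px([(668,148)],o,6),.036))
print("tray",fit(px([(38,12),(232,38),(213,207),(16,178)],(304,198),3.5),.02,rect(.142,.164)))
print("blocktop",back(f,px([(180,165)],o,6),.108))
print("magnet,can,blue",back(f,[(256,140)],.016),back(f,[(66,184)],.19),back(f,[(187,160),(119,219)],.09))
print(bot.observe()["clock"])
E
python3 m1.py
```

```text
plate (array([0.5635, 0.2384]), np.float64(-7.41), array([ 0.7, -2. , -1. ,  2.6,  1.3,  1.8, -1. , -2.4]))
bolts [0.56295255 0.23974723] -8.783033752760772
bracket (array([0.5802, 0.0151]), np.float64(19.74), array([-0.7, -1.2, -0.9,  0.7,  0.3,  0.3,  1.3,  0.2]))
boss [[0.5802067  0.01670213]]
tray (array([ 0.4976, -0.2484]), np.float64(-7.68), array([ 1. , -0.1, -0.2,  0.4, -0. ,  0.3, -0.8, -0.6]))
blocktop [[0.56316734 0.23862866]]
magnet,can,blue [[ 0.76157248 -0.0026665 ]] [[0.59981888 0.48361131]] [[0.68433911 0.19129937]
 [0.51678476 0.37541709]]
0.15
```

```bash
python3 -m crank '{"travel":[[2.8,4.1,0],[5.6,8.2,0],[8.4,12.3,0],[11.2,16.4,0],[14,20.5,0]],"turn":[[0,0,6],[0,0,12],[0,0,18],[0,0,24],[0,0,30]],"gripper":[0,0,0,0,0]}' 40
python3 -m crank '{"travel":[[2.8,4.1,0],[5.6,8.2,0],[8.4,12.3,0],[11.2,16.4,0],[14,20.5,0]],"turn":[[0,0,6],[0,0,12],[0,0,18],[0,0,24],[0,0,32]],"gripper":[0,0,0,0,0]}'
python3 -m crank '{"travel":[[2.8,4.2,0],[5.6,8.4,0],[8.4,12.6,0],[11.2,16.8,-3],[13.9,20.9,-6]],"turn":[[0,0,7],[0,0,14],[0,0,21],[0,0,28],[0,0,32.7]],"gripper":[0,0,0,0,0]}'
python3 - <<'E'
from h import *
f=bot.grab_frame("wrist");cv2.imwrite("pics/w1.png",f["pixels"][:,:,::-1])
s=bot.observe();print(s["clock"],s["position"],s["tool_rot"],s["qpos"])
np.savez("w1.npz",E=f["extrinsics"],k=[f["fx"],f["fy"],f["cx"],f["cy"]])
E
```

```text
clock: 0.65
position: [0.3018, -0.3971, 0.2313]
tool_rot: [3.142, 0.0, 0.789]
force: [1.4, 0.0, -0.6]
grip_width: 0.0858
finger_force: 0.0
clock: 1.15
position: [0.4419, -0.1921, 0.2314]
tool_rot: [3.141, 0.0, 1.347]
force: [2.0, -1.5, -0.7]
grip_width: 0.0852
finger_force: 0.0
clock: 1.65
position: [0.5731, 0.0043, 0.18]
tool_rot: [3.14, 0.001, 1.918]
force: [0.3, -1.2, -0.5]
grip_width: 0.0852
finger_force: 0.0
1.7 [0.5737339  0.01099968 0.17562863] [-3.14091827 -0.00472817  1.92838668] [ 0.29282016  0.5635059  -0.58521867  1.7685814   0.37277337  0.92414209
 -0.0920324 ]
```

View pics/w1.png

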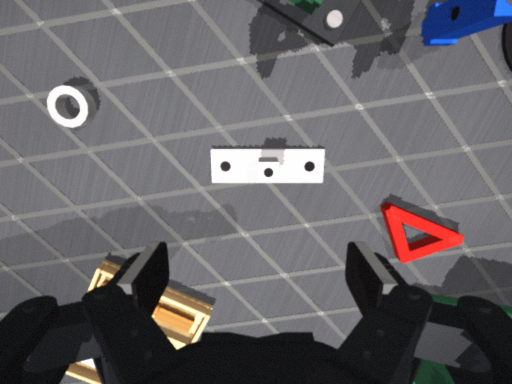

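Wrist view: the bracket plate corners are (210,147) to (325,184) and the boss is at (268,172). The fingers are aligned with the bracket's length. I'll refine from a settled frame.

```bash
cat > m2.py <<'E'
from h import *
bot.grab_frame("wrist");bot.grab_frame("wrist")
f=bot.grab_frame("wrist");g=cv2.cvtColor(f["pixels"],cv2.COLOR_RGB2GRAY)
p=proj(f,[.5802,.0155,.006])[0];print("pred",p)
n,l,st,c=cv2.connectedComponentsWithStats((g>170).astype(np.uint8))
k=min(range(1,n),key=lambda i:np.hypot(*(c[i]-p))+1e6*(st[i,4]<800))
cs,_=cv2.findContours((l==k).astype(np.uint8),cv2.RETR_EXTERNAL,cv2.CHAIN_APPROX_NONE)
r=cv2.minAreaRect(max(cs,key=cv2.contourArea));b=cv2.boxPoints(r);w=back(f,b,.006)
print(r,"\ncentre",w.mean(0),"sides",[np.linalg.norm(w[i]-w[i-1]).round(4) for i in range(4)])
e=max([w[i]-w[i-1] for i in range(4)],key=np.linalg.norm);print("yaw",np.degrees(np.arctan2(e[1],e[0])))
s=bot.observe();print(s["clock"],s["position"],s["tool_rot"])
E
python3 m2.py
```

```text
pred [266.73103658 167.09908877]
((269.0, 167.99998474121094), (113.99998474121094, 33.99999237060547), -0.0) 
centre [0.58288456 0.01512042] sides [np.float64(0.1232), np.float64(0.0368), np.float64(0.1193), np.float64(0.0368)]
yaw -160.17206357814365
1.85 [0.57155653 0.00352429 0.17932592] [-3.13984817e+00 -1.13630810e-03  1.91494674e+00]
```

```bash
python3 -m crank '{"travel":[[1,1.2,-3],[1,1.2,-7],[1,1.2,-11],[1,1.2,-14.5],[1,1.2,-16.8]],"turn":[[0,0,0],[0,0,0],[0,0,0],[0,0,0],[0,0,0]],"gripper":[0,0,0,0,0]}' 40
python3 -c "
from workcell import bot
s=bot.observe();print(s['position'],s['tool_rot'],s['force'])"
```

```text
clock: 2.35
position: [0.5811, 0.0129, 0.0108]
tool_rot: [-3.14, 0.001, 1.911]
force: [0.3, -0.6, 0.1]
grip_width: 0.0855
finger_force: 0.0
[0.58108564 0.01292831 0.01082028] [-3.14017604e+00  5.04699311e-04  1.91139127e+00] [ 0.26331036 -0.56349988  0.13663516]
```

Close on the boss, then lift.

```bash
python3 -m crank '{"travel":[[0,0.2,0],[0,0.2,0],[0,0.2,0],[0,0.2,0],[0,0.2,0]],"turn":[[0,0,0],[0,0,0],[0,0,0],[0,0,0],[0,0,0]],"gripper":[1,1,1,1,1]}' 60
python3 -m crank '{"travel":[[0,0,0],[0,0,0],[0,0,0],[0,0,0.5],[0,0,1]],"turn":[[0,0,0],[0,0,0],[0,0,0],[0,0,0],[0,0,0]],"gripper":[1,1,1,1,1]}' 60
```

```text
clock: 2.85
position: [0.5826, 0.0163, 0.0138]
tool_rot: [3.14, 0.001, 1.913]
force: [-2.0, -1.4, 8.0]
grip_width: 0.0191
finger_force: 58.4
clock: 3.35
position: [0.5819, 0.0166, 0.023]
tool_rot: [3.141, 0.0, 1.913]
force: [0.9, 0.4, -2.5]
grip_width: 0.0187
finger_force: 59.0
```

```bash
python3 -m crank '{"travel":[[0,0,2.5],[-0.5,-1.5,5.5],[-1.5,-5,8],[-2.8,-9,8],[-4.2,-13,8]],"turn":[[0,0,0],[0,0,-2],[0,0,-6],[0,0,-10],[0,0,-14]],"gripper":[1,1,1,1,1]}'
python3 -m crank '{"travel":[[-1.4,-4.3,0],[-2.8,-8.6,0],[-3.8,-12,0],[-4.2,-13.3,0],[-4.2,-13.3,0]],"turn":[[0,0,-4],[0,0,-8],[0,0,-12],[0,0,-13.4],[0,0,-13.4]],"gripper":[1,1,1,1,1]}'
python3 - <<'E'
from h import *
bot.grab_frame("top")
f=bot.grab_frame("wrist");cv2.imwrite("pics/w2.png",f["pixels"][:,:,::-1])
np.savez("w2.npz",E=f["extrinsics"],k=[f["fx"],f["fy"],f["cx"],f["cy"]])
s=bot.observe();print(s["clock"],s["position"],s["tool_rot"],s["force"])
print(proj(f,[[.4976,-.2484,.02]]))
E
```

```text
clock: 3.85
position: [0.5398, -0.1147, 0.1037]
tool_rot: [3.14, 0.001, 1.667]
force: [0.5, -1.0, -3.0]
grip_width: 0.0185
finger_force: 59.2
clock: 4.35
position: [0.497, -0.2484, 0.1026]
tool_rot: [-3.142, 0.001, 1.432]
force: [1.2, 0.7, -2.2]
grip_width: 0.0189
finger_force: 59.1
4.45 [ 0.4982575  -0.24549624  0.10261296] [ 3.14116983e+00 -5.36159225e-04  1.43667836e+00] [-0.34093059 -0.1745034  -2.07784967]
[[254.72459279 201.02375387]]
```

View pics/w2.png

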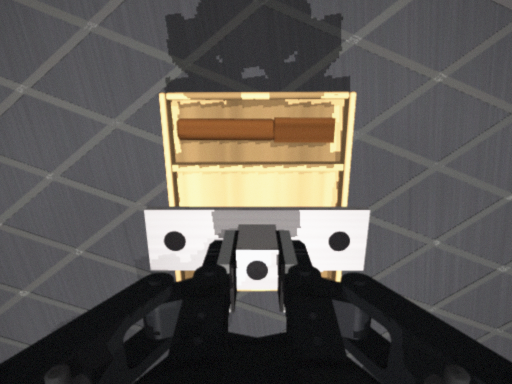

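Wrist view: tray +y edge (160,94)–(356,94), partition line at row ~167, brush at (257,129). The bracket hangs level, corners (145,210), (368,210), (370,270), (148,271).

```bash
cat > m3.py <<'E'
from h import *
d=np.load("w2.npz");k=d["k"];f=dict(fx=k[0],fy=k[1],cx=k[2],cy=k[3],extrinsics=d["E"])
def loc(p):
    q=np.radians(-7.68);R=np.array([[np.cos(q),-np.sin(q)],[np.sin(q),np.cos(q)]]);return (np.asarray(p)-[.4976,-.2484])@R
e=back(f,[(160,94),(356,94)],.02);m=back(f,[(172,167),(345,167.5)],.02)
yw=lambda a:np.degrees(np.arctan2(*(a[1]-a[0])[::-1]))
print("edge local",loc(e).round(4),yw(e)," want y .082, x +-.071")
print("part local",loc(m).round(4)," want y .0265")
for z in(.095,.098):
    b=back(f,[(145,210),(368,210),(370,270),(148,271)],z);print("bracket",z,loc(b).round(4),loc(b.mean(0)),b.mean(0),yw(b))
E
python3 m3.py
```

```text
edge local [[-0.0668  0.08  ]
 [ 0.0723  0.0795]] -7.897711816442631  want y .082, x +-.071
part local [[-0.0626  0.0274]
 [ 0.0687  0.0265]]  want y .0265
bracket 0.095 [[-0.0571  0.0196]
 [ 0.0602  0.0192]
 [ 0.0649 -0.0164]
 [-0.0593 -0.0166]] [0.00216844 0.00144478] [ 0.49994207 -0.24725797] -7.890605805775534
bracket 0.098 [[-0.0559  0.0207]
 [ 0.059   0.0202]
 [ 0.0636 -0.0146]
 [-0.0581 -0.0148]] [0.00216452 0.0028801 ] [ 0.50013  -0.245835] -7.890605805775523
```

```bash
python3 -m crank '{"travel":[[0,-0.2,-2.5],[0,-0.2,-5],[0,-0.2,-6.8],[0,-0.2,-7.8],[0,-0.2,-8.2]],"turn":[[0,0,0],[0,0,0],[0,0,0],[0,0,0],[0,0,0]],"gripper":[1,1,1,1,1]}'
python3 -m crank '{"travel":[[0,0,0],[0,0,-0.1],[0,0,-0.2],[0,0,-0.2],[0,0,-0.2]],"turn":[[0,0,0],[0,0,0],[0,0,0],[0,0,0],[0,0,0]],"gripper":[1,1,1,1,1]}'
```

```text
clock: 4.95
position: [0.4982, -0.247, 0.0197]
tool_rot: [-3.141, -0.001, 1.437]
force: [-0.1, 0.9, -2.4]
grip_width: 0.0187
finger_force: 59.2
clock: 5.45
position: [0.4982, -0.2485, 0.0188]
tool_rot: [3.141, 0.0, 1.435]
force: [-0.5, -0.0, 3.3]
grip_width: 0.0184
finger_force: 59.9
```

Contact with the floor. Release and rise.

```bash
python3 -m crank '{"travel":[[0,0,0],[0,0,0],[0,0,0],[0,0,0],[0,0,0]],"turn":[[0,0,0],[0,0,0],[0,0,0],[0,0,0],[0,0,0]],"gripper":[0.8,0.5,0.4,0.4,0.4]}'
python3 -m crank '{"travel":[[0,0,0],[0,0,2],[0,0,6],[0,0,11],[0,0,16]],"turn":[[0,0,0],[0,0,0],[0,0,0],[0,0,0],[0,0,0]],"gripper":[0.4,0.4,0.2,0,0]}'
python3 - <<'E'
from h import *
bot.grab_frame("wrist")
f=bot.grab_frame("wrist");cv2.imwrite("pics/w3.png",f["pixels"][:,:,::-1])
s=bot.observe();print(s["clock"],s["position"],s["tool_rot"],s["force"],s["qpos"])
E
```

```text
clock: 5.95
position: [0.4979, -0.2483, 0.0183]
tool_rot: [-3.141, -0.0, 1.435]
force: [1.1, 0.5, 0.4]
grip_width: 0.0516
finger_force: 0.0
clock: 6.45
position: [0.4975, -0.248, 0.18]
tool_rot: [-3.141, -0.001, 1.436]
force: [1.2, -0.1, 0.6]
grip_width: 0.0852
finger_force: 0.0
6.55 [ 0.50042936 -0.24920244  0.18435573] [3.13343161e+00 2.64733938e-03 1.43508097e+00] [ 0.28519152 -0.25069525 -1.12399181] [ 0.69620178  0.50271979 -0.46762052  1.81315935  0.28658663  0.88399315
 -0.03894152]
```

View pics/w3.png

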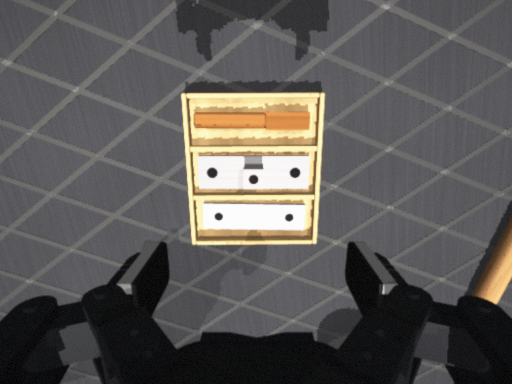

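Wrist view shows the bracket lying flat in the middle compartment: plate (197–310, 155–189), walls at rows 149 and 196, bar and brush unmoved. Now over to the fixture.

```bash
python3 -m crank '{"travel":[[0.6,4.6,1],[1.2,9.2,2],[1.8,13.8,3],[2.4,18.4,3],[3,23,3]],"turn":[[0,0,0],[0,0,0],[0,0,0],[0,0,0],[0,0,0]],"gripper":[0,0,0,0,0]}'
python3 -m crank '{"travel":[[0.7,5,0],[1.4,10,0],[2.1,15,0],[2.9,20,0],[3.5,24,0]],"turn":[[0,0,0],[0,0,0],[0,0,0],[0,0,0],[0,0,0]],"gripper":[0,0,0,0,0]}'
python3 -m crank '{"travel":[[0,0.6,0],[0,1.2,0],[0,1.6,0],[0,1.6,0],[0,1.6,0]],"turn":[[0,0,0],[0,0,0],[0,0,0],[0,0,0],[0,0,0]],"gripper":[0,0,0,0,0]}'
python3 - <<'E'
from h import *
bot.grab_frame("wrist")
f=bot.grab_frame("wrist");cv2.imwrite("pics/w4.png",f["pixels"][:,:,::-1])
np.savez("w4.npz",E=f["extrinsics"],k=[f["fx"],f["fy"],f["cx"],f["cy"]])
s=bot.observe();print(s["clock"],s["position"],s["tool_rot"],s["force"],s["qpos"])
E
```

```text
clock: 7.05
position: [0.5279, -0.0166, 0.2087]
tool_rot: [3.141, 0.0, 1.435]
force: [1.0, 0.4, -0.3]
grip_width: 0.0855
finger_force: 0.0
clock: 7.55
position: [0.5627, 0.2244, 0.2083]
tool_rot: [3.142, -0.0, 1.436]
force: [0.9, 0.0, -0.8]
grip_width: 0.0856
finger_force: 0.0
clock: 8.05
position: [0.5632, 0.2365, 0.2084]
tool_rot: [3.141, 0.0, 1.434]
force: [-0.7, 0.0, -0.3]
grip_width: 0.0853
finger_force: 0.0
8.15 [0.56314223 0.23668626 0.20846023] [3.14137583e+00 2.53287736e-04 1.43408368e+00] [-0.33910311 -0.53513152 -0.27014038] [-0.13014312  0.56964643 -0.53922057  1.64271755  0.33108198  1.02152486
 -0.91116938]
```

View pics/w4.png

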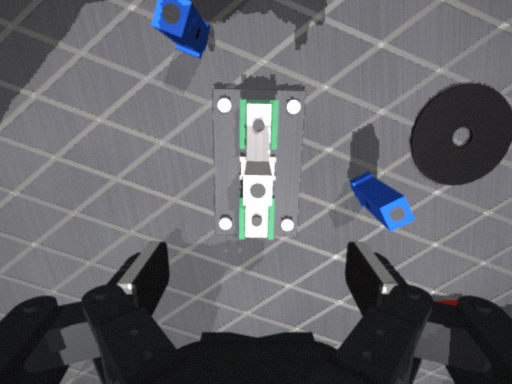

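Wrist view: fixture upright in image, plate bolts (224,105), (293,107), (287,225), (225,223), block top hole (258,191). Blue look-alikes at (180,20) and (390,210) are clear of the fingers.

Run:
```python
from h import *
d=np.load("w4.npz");k=d["k"];f=dict(fx=k[0],fy=k[1],cx=k[2],cy=k[3],extrinsics=d["E"])
im=cv2.imread("pics/w4.png");g=cv2.cvtColor(im,cv2.COLOR_BGR2GRAY)
def cen(u,v,r=9):
    p=g[v-r:v+r+1,u-r:u+r+1];m=cv2.moments((p>170).astype(np.uint8),True);return (u-r+m["m10"]/m["m00"],v-r+m["m01"]/m["m00"])
b=[cen(*p) for p in[(224,105),(293,107),(287,225),(225,223)]]
w=back(f,b,.015);print(w.round(4),w.mean(0))
for i,j in((0,3),(1,2)):
    e=w[i]-w[j];print("y-axis yaw",np.degrees(np.arctan2(e[1],e[0]))-90)
for i,j in((1,0),(2,3)):
    e=w[i]-w[j];print("x-axis yaw",np.degrees(np.arctan2(e[1],e[0])))
p=back(f,[(258,126),(257,220)],.053);print("kbolts",p,p.mean(0),np.degrees(np.arctan2(*(p[0]-p[1])[::-1]))-90)
print("block top",back(f,[(258,191)],.108),back(f,[(244,178),(272,178),(271,206),(244,206)],.108).mean(0))
print("grid",[x.round(1) for x in np.array(b)])
```

```text
[[0.5395 0.3107]
 [0.6131 0.2988]
 [0.5912 0.164 ]
 [0.5178 0.1759]] [0.56541049 0.23735385]
y-axis yaw -9.143835174422208
y-axis yaw -9.203444862400772
x-axis yaw -9.15203038153245
x-axis yaw -9.268875038596486
kbolts [[0.5729339  0.28639049]
 [0.55853728 0.190051  ]] [0.56573559 0.23822075] -8.499176163434996
block top [[0.56594938 0.23730505]] [0.5655962  0.23630474]
grid [array([223.9, 105. ]), array([293.4, 106.5]), array([287. , 224.9]), array([225. , 223.5])]
```

```bash
python3 -m crank '{"travel":[[0.15,0.1,-3],[0.15,0.1,-6],[0.15,0.1,-9],[0.15,0.1,-12],[0.15,0.1,-13.5]],"turn":[[0,0,-1.3],[0,0,-1.3],[0,0,-1.3],[0,0,-1.3],[0,0,-1.3]],"gripper":[0,0,0,0,0]}'
python3 -m crank '{"travel":[[0,0,0],[0,0,0],[0,0,0],[0,0,0],[0,0,0]],"turn":[[0,0,0],[0,0,0],[0,0,0],[0,0,0],[0,0,0]],"gripper":[0.4,0.6,1,1,1]}' 60
python3 -m crank '{"travel":[[0,0,0],[0,0,0],[0,0,0],[0,0,0],[0,0,0]],"turn":[[0,0,0],[0,0,0],[0,0,0],[0,0,0],[0,0,0]],"gripper":[1,1,1,1,1]}' 100
python3 -c "
from workcell import bot
s=bot.observe();print(s['moment'],s['position'])"
```

```text
clock: 8.65
position: [0.5636, 0.2376, 0.0712]
tool_rot: [-3.14, 0.001, 1.412]
force: [-0.2, -0.1, 0.4]
grip_width: 0.0853
finger_force: 0.0
clock: 9.15
position: [0.565, 0.2389, 0.0746]
tool_rot: [3.14, -0.001, 1.413]
force: [-1.9, 0.3, 5.6]
grip_width: 0.0232
finger_force: 58.3
clock: 9.65
position: [0.565, 0.2389, 0.0746]
tool_rot: [3.14, -0.001, 1.412]
force: [-1.3, -1.1, 10.6]
grip_width: 0.0233
finger_force: 97.4
[-0.24959328  0.27686649 -0.05682566] [0.56502794 0.23888601 0.0746476 ]
```

```bash
python3 -m crank '{"travel":[[0.02,0.16,0.02],[0.05,0.32,0.03],[0.08,0.48,0.04],[0.1,0.62,0.04],[0.12,0.75,0.05]],"turn":[[-1.5,0.25,0],[-3,0.5,0],[-4.5,0.75,0],[-5.8,0.95,0],[-7,1.1,0]],"gripper":[1,1,1,1,1]}'
python3 -m crank '{"travel":[[0.01,0.1,0],[0.02,0.2,0],[0.02,0.2,0],[0.02,0.2,0],[0.02,0.2,0]],"turn":[[-1,0.15,0],[-1.9,0.3,0],[-1.9,0.3,0],[-1.9,0.3,0],[-1.9,0.3,0]],"gripper":[1,1,1,1,1]}'
python3 -c "
from workcell import bot
s=bot.observe();print(s['moment'],s['position'],s['force'])"
```

```text
clock: 10.15
position: [0.5662, 0.2454, 0.0748]
tool_rot: [3.14, 0.126, 1.412]
force: [0.2, -5.7, 8.2]
grip_width: 0.0227
finger_force: 98.8
clock: 10.65
position: [0.5664, 0.2475, 0.0746]
tool_rot: [3.14, 0.159, 1.412]
force: [0.3, -4.2, 7.1]
grip_width: 0.0227
finger_force: 98.6
[-1.00276505 -0.21760862  0.02418204] [0.56643539 0.2475099  0.07464498] [ 0.25935146 -4.1632344   7.05574393]
```

```bash
python3 -m crank '{"travel":[[-0.03,-0.2,0],[-0.06,-0.4,-0.01],[-0.09,-0.6,-0.02],[-0.12,-0.8,-0.03],[-0.14,-0.95,-0.05]],"turn":[[1.8,-0.28,0],[3.6,-0.56,0],[5.4,-0.84,0],[7.2,-1.12,0],[8.9,-1.4,0]],"gripper":[1,1,1,1,1]}'
python3 -m crank '{"travel":[[-0.02,-0.16,0.02],[-0.05,-0.32,0.03],[-0.08,-0.48,0.04],[-0.1,-0.62,0.04],[-0.12,-0.75,0.05]],"turn":[[1.5,-0.25,0],[3,-0.5,0],[4.5,-0.75,0],[5.8,-0.95,0],[7,-1.1,0]],"gripper":[1,1,1,1,1]}'
python3 -m crank '{"travel":[[-0.01,-0.1,0],[-0.03,-0.22,0],[-0.03,-0.22,0],[-0.03,-0.22,0],[-0.03,-0.22,0]],"turn":[[1,-0.15,0],[2,-0.3,0],[2,-0.3,0],[2,-0.3,0],[2,-0.3,0]],"gripper":[1,1,1,1,1]}'
python3 - <<'E'
from h import *
f=bot.grab_frame("wrist");cv2.imwrite("pics/w5.png",f["pixels"][:,:,::-1])
np.savez("w5.npz",E=f["extrinsics"],k=[f["fx"],f["fy"],f["cx"],f["cy"]])
s=bot.observe();print(s['moment'],s['position'],s['force'])
E
```

```text
clock: 11.15
position: [0.5649, 0.2383, 0.0746]
tool_rot: [3.14, -0.0, 1.412]
force: [-4.2, -5.6, 17.8]
grip_width: 0.0229
finger_force: 100.4
clock: 11.65
position: [0.564, 0.2324, 0.075]
tool_rot: [3.14, -0.126, 1.413]
force: [2.2, 4.5, 4.8]
grip_width: 0.0231
finger_force: 98.6
clock: 12.15
position: [0.5636, 0.2301, 0.0749]
tool_rot: [3.141, -0.16, 1.413]
force: [0.1, 2.2, 6.6]
grip_width: 0.0225
finger_force: 98.7
[ 0.76252861 -0.19429267 -0.01378912] [0.56366906 0.23008901 0.0749111 ] [0.46427979 3.56343068 6.20594986]
```

View pics/w5.png

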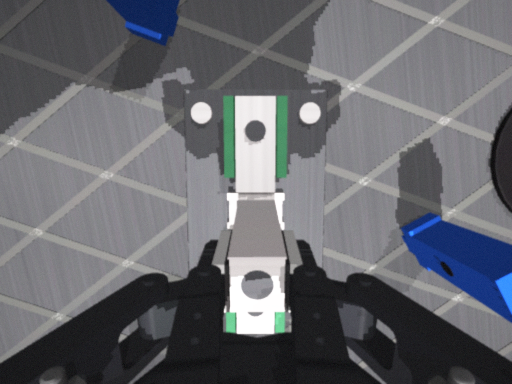

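Wrist view, block leaning to -y: the +y keeper's end is at (256,192) with a gap to the stem, and the plate bolts are at (201,113) and (310,113).

Run:
```python
from h import *
q=np.radians(-9.2);R=np.array([[np.cos(q),-np.sin(q)],[np.sin(q),np.cos(q)]])
L=lambda p:((np.asarray(p)-[.5654,.2374])@R*1000).round(1)
for n,pts in(("w4",dict(b=[(224,105,.015),(293.4,106.5,.015)],kb=[(258,126,.053)])),("w5",dict(b=[(201,113,.015),(310,113,.015)],kb=[(255.5,131,.053)],end=[(237,192,.048),(275,192,.048)]))):
    d=np.load(n+".npz");k=d["k"];f=dict(fx=k[0],fy=k[1],cx=k[2],cy=k[3],extrinsics=d["E"])
    for m,v in pts.items(): print(n,m,[L(back(f,p[:2],p[2])[0]).tolist() for p in v])
```

```text
w4 b [[-37.1, 68.2], [37.3, 68.3]]
w4 kb [[-0.4, 49.6]]
w5 b [[-37.1, 68.0], [37.6, 68.1]]
w5 kb [[0.4, 53.0]]
w5 end [[-10.6, 17.6], [12.0, 17.6]]
```

Keeper a is back about 4.6 mm. I'll rock a little further both ways for margin.

```bash
python3 -m crank '{"travel":[[-0.01,-0.04,0],[-0.01,-0.08,0],[-0.01,-0.08,0],[-0.01,-0.08,0],[-0.01,-0.08,0]],"turn":[[0.3,-0.05,0],[0.6,-0.1,0],[0.6,-0.1,0],[0.6,-0.1,0],[0.6,-0.1,0]],"gripper":[1,1,1,1,1]}'
python3 -m crank '{"travel":[[0.03,0.2,0],[0.06,0.4,-0.01],[0.09,0.6,-0.02],[0.12,0.8,-0.03],[0.16,1.05,-0.05]],"turn":[[-1.8,0.28,0],[-3.6,0.56,0],[-5.4,0.84,0],[-7.4,1.15,0],[-9.6,1.5,0]],"gripper":[1,1,1,1,1]}'
python3 -m crank '{"travel":[[0.04,0.26,0.02],[0.08,0.52,0.03],[0.12,0.78,0.04],[0.16,1.04,0.05],[0.16,1.04,0.05]],"turn":[[-2.4,0.4,0],[-4.8,0.8,0],[-7.2,1.15,0],[-9.6,1.5,0],[-9.6,1.5,0]],"gripper":[1,1,1,1,1]}'
python3 -c "
from workcell import bot
s=bot.observe();print(s['moment'],s['position'],s['force'])"
python3 -m crank '{"travel":[[-0.03,-0.2,0],[-0.06,-0.4,-0.01],[-0.09,-0.6,-0.02],[-0.12,-0.8,-0.03],[-0.16,-1.04,-0.05]],"turn":[[1.8,-0.28,0],[3.6,-0.56,0],[5.4,-0.84,0],[7.4,-1.15,0],[9.6,-1.5,0]],"gripper":[1,1,1,1,1]}'
python3 -m crank '{"travel":[[0,0,0],[0,0,0],[0,0,0],[0,0,0],[0,0,0]],"turn":[[0,0,0],[0,0,0],[0,0,0],[0,0,0],[0,0,0]],"gripper":[1,1,1,1,1]}'
python3 - <<'E'
from h import *
for n in("wrist","side"):
    f=bot.grab_frame(n);cv2.imwrite(f"pics/u_{n}.png",f["pixels"][:,:,::-1])
    if n=="wrist":np.savez("w6.npz",E=f["extrinsics"],k=[f["fx"],f["fy"],f["cx"],f["cy"]])
    print(n,proj(f,[[.5654,.2374,.012]]))
s=bot.observe();print(s['moment'],s['position'],s['force'],s["tool_rot"])
E
```

```text
clock: 12.7
position: [0.5635, 0.2295, 0.0749]
tool_rot: [3.14, -0.171, 1.414]
force: [1.0, 4.8, 6.6]
grip_width: 0.0225
finger_force: 98.8
clock: 13.2
position: [0.5652, 0.2397, 0.0747]
tool_rot: [3.14, -0.0, 1.413]
force: [-0.8, 1.3, 11.2]
grip_width: 0.0229
finger_force: 99.4
clock: 13.7
position: [0.5661, 0.2489, 0.0744]
tool_rot: [3.14, 0.174, 1.414]
force: [-1.3, -5.4, 12.1]
grip_width: 0.023
finger_force: 99.6
[-1.62895133  0.29402676 -0.02639163] [0.56610979 0.2488727  0.074374  ] [-1.33522146 -5.42687235 12.06581677]
clock: 14.2
position: [0.5645, 0.2383, 0.0746]
tool_rot: [3.141, -0.0, 1.413]
force: [-6.1, -4.5, 21.0]
grip_width: 0.0227
finger_force: 101.1
clock: 14.7
position: [0.5645, 0.2384, 0.0746]
tool_rot: [3.141, 0.001, 1.413]
force: [-6.1, -5.2, 21.5]
grip_width: 0.0227
finger_force: 100.8
wrist [[255.81456665 208.18407917]]
side [[228.97706015 246.1426786 ]]
[-1.26072166  1.42465115  0.01094999] [0.564542   0.23837205 0.07463578] [-5.75196795 -4.48843008 21.07879584] [3.14086062e+00 1.14127529e-03 1.41257632e+00]
```

View pics/u_wrist.png

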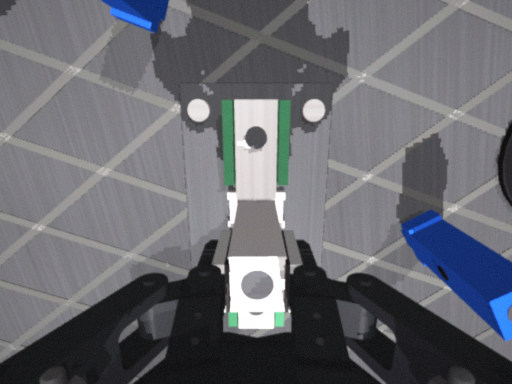

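The block is upright again with a gap to the +y keeper. Now a gentle trial lift, watching the force.

```bash
python3 -m crank '{"travel":[[0,0,0.1],[0,0,0.2],[0,0,0.3],[0,0,0.4],[0,0,0.45]],"turn":[[0,0,0],[0,0,0],[0,0,0],[0,0,0],[0,0,0]],"gripper":[1,1,1,1,1]}'
python3 -m crank '{"travel":[[0,0,0.05],[0,0,0.1],[0,0,0.15],[0,0,0.2],[0,0,0.25]],"turn":[[0,0,0],[0,0,0],[0,0,0],[0,0,0],[0,0,0]],"gripper":[1,1,1,1,1]}'
```

```text
clock: 15.3
position: [0.5644, 0.2387, 0.0778]
tool_rot: [-3.141, 0.0, 1.413]
force: [0.9, -0.0, -3.8]
grip_width: 0.0229
finger_force: 98.0
clock: 15.8
position: [0.5644, 0.2387, 0.0804]
tool_rot: [-3.142, -0.0, 1.413]
force: [-0.0, 1.3, -4.2]
grip_width: 0.0227
finger_force: 98.0
```

```bash
python3 -m crank '{"travel":[[0,0,0.1],[0,0,0.2],[0,0,0.3],[0,0,0.35],[0,0,0.4]],"turn":[[0,0,0],[0,0,0],[0,0,0],[0,0,0],[0,0,0]],"gripper":[1,1,1,1,1]}'
```

```text
clock: 16.3
position: [0.5644, 0.2386, 0.0844]
tool_rot: [3.142, -0.0, 1.413]
force: [-0.3, 0.0, -4.0]
grip_width: 0.0228
finger_force: 98.0
```

```bash
python3 -m crank '{"travel":[[0,0,0.1],[0,0,0.2],[0,0,0.3],[0,0,0.4],[0,0,0.5]],"turn":[[0,0,0],[0,0,0],[0,0,0],[0,0,0],[0,0,0]],"gripper":[1,1,1,1,1]}'
```

```text
clock: 16.8
position: [0.5644, 0.2387, 0.0894]
tool_rot: [3.142, -0.0, 1.413]
force: [1.1, 0.4, -3.9]
grip_width: 0.0225
finger_force: 98.0
```

```bash
python3 -m crank '{"travel":[[0,0,0.3],[0,0,0.6],[0,0,0.9],[0,0,1.2],[0,0,1.5]],"turn":[[0,0,0],[0,0,0],[0,0,0],[0,0,0],[0,0,0]],"gripper":[1,1,1,1,1]}'
python3 -m crank '{"travel":[[0,0,0.7],[0,0,1.4],[0,0,2.1],[0,0,2.5],[0,0,2.7]],"turn":[[0,0,0],[0,0,0],[0,0,0],[0,0,0],[0,0,0]],"gripper":[1,1,1,1,1]}'
python3 -m crank '{"travel":[[0,0,0],[0,0,0],[0,0,0],[0,0,0],[0,0,0]],"turn":[[0,0,0],[0,0,0],[0,0,0],[0,0,0],[0,0,0]],"gripper":[1,1,1,1,1]}'
python3 - <<'E'
from h import *
s=bot.observe();print(s['position'],s['force'],s["tool_rot"])
q=np.radians(-9.2);R=np.array([[np.cos(q),-np.sin(q)],[np.sin(q),np.cos(q)]])
f=bot.grab_frame("side");im=np.ascontiguousarray(f["pixels"][:,:,::-1])
o=(185,150);c=cv2.resize(im[150:285,185:285],None,fx=4.4,fy=4.4,interpolation=cv2.INTER_CUBIC)
def P(x,y,z):
    p=proj(f,[*(np.array([.5652,.2376])+R@[x,y]),z])[0];return tuple(int(v) for v in (p-o+.5)*4.4)
# expected block outline: foot and stem verticals on +y/-y, underside at 0.0685
z0=.0685
for x in(-.012,.012):
    pts=[(-.007,0),(-.007,.008),(-.0165,.008),(-.0165,.02),(-.013,.02),(-.013,.096),(.013,.096),(.013,.02),(.0165,.02),(.0165,.008),(.007,.008),(.007,0)]
    cv2.polylines(c,[np.array([P(x,y,z0+z) for y,z in pts])],True,(0,0,255),1)
cv2.imwrite("pics/fin.png",c)
E
```

```text
clock: 17.3
position: [0.5644, 0.2386, 0.1047]
tool_rot: [3.142, -0.0, 1.413]
force: [-0.6, -0.3, -2.2]
grip_width: 0.0229
finger_force: 98.0
clock: 17.8
position: [0.5646, 0.2387, 0.132]
tool_rot: [3.141, -0.0, 1.413]
force: [-0.6, -0.5, -2.9]
grip_width: 0.0227
finger_force: 98.0
clock: 18.3
position: [0.5643, 0.2387, 0.1312]
tool_rot: [-3.141, 0.0, 1.413]
force: [-1.4, 0.3, -4.1]
grip_width: 0.0226
finger_force: 98.0
[0.56433196 0.23865302 0.13119748] [-1.39058814  0.29753999 -4.09547961] [-3.14135306e+00  1.03403499e-04  1.41274638e+00]
```

View pics/fin.png

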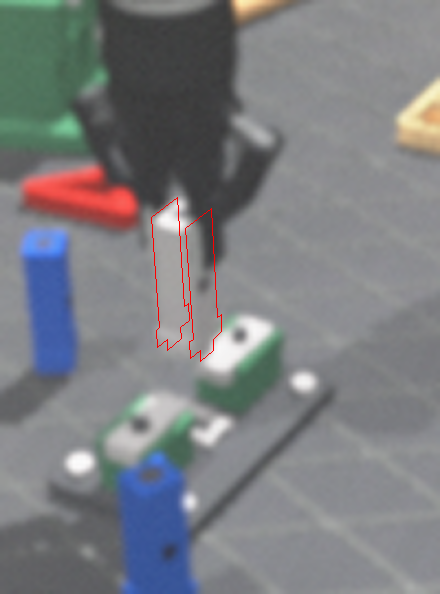

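The side crop shows the block held upright above the fixture, matching the projected outline (foot at about (185,350)). Both keepers are pushed back. Handing in.

```bash
python3 -c "
from workcell import bot
print(bot.job_done())"
```

```text
the job is handed in; nothing more can be done
None
```

The job is handed in at about 18 s: the bracket lies flat in the middle tray compartment, and the freed block is held upright over its pocket with its foot about 20 mm above the keepers; the hand-in call returned no verdict.

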